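Hang the chair patterns on their pegs

ROBOT

A 6-joint arm with a two-finger parallel gripper is mounted at the origin on the work surface; the furniture and walls round the work are solid. World frame = base frame: x ahead of the robot, y to its left, z up, the work surface at z = 0. Lengths are in m, angles in rad, forces in N, time in s.
With the tool pointing down it reaches from about 0.325 to 0.775 m from the base axis. Payload 9.3 kg.
Tool frame: the origin (TCP) lies at the very end of the fingers, on their centre line; the grasp point (between the pads) lies 19 mm behind it; z points along the fingers, y is the direction in which the jaws open and shut (so a half turn about z gives the same grasp; the last joint's range is limited). The gripper opens to 85 mm and grips with 20 to 120 N. Pads are 22 mm wide; open, the fingers measure 114 mm over their backs; the gripper's body (76 mm by 85 mm) begins 54 mm behind the grasp point. The pads swing forward as they close: fully open they stand 13 mm farther back than shut.
Start: joints at [1, 0.259, 0.021, 1.334, 0, 1.418], TCP at [0.223, 0.503, 0.231] pointing down, gripper open.
Joint ranges: [-3.04, 3.04], [-0.91, 1.82], [-1.04, 1.36], [-1.92, 1.95], [-1.52, 1.45], [-3.14, 3.14]. Speed limits (rad/s): [2.22, 2.22, 2.79, 3.14, 3.14, 3.14].

INTERFACE

Orientations are given as a rotation vector (axis times angle).
In Python, from cell import readout, eyes, close_job gives the robot as it stands.
- The arm moves only by the shell command python3 -m pendant 'ROWS' [OPENING] [FORCE]. ROWS is text: rows parted by semicolons, each of 6 numbers parted by spaces: the shift along the tool's x, y, z in cm, then the turn, a rotation vector about the tool's x, y, z in degrees. In form: tx ty tz rx ry rz; .... A call has exactly 5 rows; each row shifts and turns the commanded pose from where the row before left it, along the tool's axes as they then stand; what a row does not reach is not made up. A row lasts 1/10 s, in which the tool goes at most 50 mm and 8.59 degrees, less where a joint would pass 70% of its speed; a pose out of reach is approached as far as the arm can. A call with a gripper value outside its range is refused whole. OPENING is the opening in per cent of the stroke, from 0 (shut) to 100 (fully open), set as the call begins (- or left out, the last holds). The fingers move at their own pace and stop on an object; FORCE is the grip in N (left out, the last holds). Time passes only in rows, so rows that do not move let the fingers close, or fill a call up. It gives the time, the measured TCP pose, the force and the opening at its end, in the units of the state.
- readout.sense(): the state, without advancing time (a new reading comes with each control period).
- eyes.grab_frame(name): name is "scene" or "side" or "wrist"; returns a dict with "pixels" (420x560x3 uint8, blue, green, red), "fx", "fy", "cx", "cy" (pixels), "R" (3x3) and "t" (3): a world point X has camera coordinates R X + t. Camera axes: x right, y down, z forward; pixel columns grow to the right and rows downward; lengths in m; the calibration is good to about 2 mm. A picture is of the moment at which its call begins. There is no depth.
- close_job(): hands the job in, once; it reports no verdict.
The state is a dict: "time": time; "joint_positions": joint angles; "qd": joint speeds; "joint_torque": joint torques, N m; "tcp_pos": TCP position; "eef_rot": TCP orientation; "wrist_force": force on the tool from outside, world axes, zero at the start; "moment": the same for the moment, N m; "opening": opening from 0.0 (shut) to 1.0 (fully open).
Only numpy, scipy, OpenCV 4.12 (cv2) and the standard library are available. Lean on these libraries where they do the work, as an engineer would, in place of code of your own. Each camera call takes 0.05 s, during which the arm holds its last target.

TASK

Put the two plywood chair patterns away: take each out of the leaning stand and hang it by its hole on the rack's peg of its own colour, red on red and blue on blue. Leave both hanging still and free, and leave the green mug where it stands.

Things in the scene. Friction and masses are not known exactly. Their poses are not given: they have to be found in the camera images.
- red_pattern: The red pattern: flat plywood template 12 mm thick, 150 mm tall, 80 mm wide, about 0.15 kg; two round lobes low down widen it to 104 mm. Top 34 mm painted red. Origin: middle of its bottom edge. Own z runs up it to the top edge, y across its width, x through its thickness. It starts in a bay of the stand (either one), top leaning 30 degrees from upright toward the robot's side; it is drawn out along its own z.
- red_pattern_center (a point): Centre of the red pattern, 75 mm from its bottom and top edges, half-way through the thickness; axes as the body.
- red_pattern_hole (a point): Centre of the red pattern's round hanging hole, 30 mm in diameter, right through the thickness; 54 mm below the top edge, 96 mm above the bottom edge. The 39 mm of solid plate above the hole is the place to grip, across the 12 mm thickness. Axes as the body.
- blue_pattern: The blue pattern: flat plywood template 12 mm thick, 150 mm tall, 80 mm wide, about 0.15 kg; a square foot 36 mm tall widens it to 104 mm. Top 34 mm painted blue. Origin: middle of its bottom edge. Own z runs up it to the top edge, y across its width, x through its thickness. It starts in a bay of the stand (either one), top leaning 30 degrees from upright toward the robot's side; it is drawn out along its own z.
- blue_pattern_center (a point): Centre of the blue pattern, 75 mm from its bottom and top edges, half-way through the thickness; axes as the body.
- blue_pattern_hole (a point): Centre of the blue pattern's round hanging hole, 30 mm in diameter, right through the thickness; 54 mm below the top edge, 96 mm above the bottom edge. The 39 mm of solid plate above the hole is the place to grip, across the 12 mm thickness. Axes as the body.
- red_peg: The rack's fixed red peg, the left one seen from the robot: round rod, 12 mm in diameter, sticking out of the beam toward the robot's side and rising 20 degrees to its rounded tip. Origin: on its axis at the root, on the beam's front face, 180 mm above the bench. Own x runs from tip to root (tip at x = -86 mm), y level along the beam. A 28 mm collar covers the first 8 mm.
- blue_peg: The rack's fixed blue peg, the right one seen from the robot: round rod, 12 mm in diameter, sticking out of the beam toward the robot's side and rising 20 degrees to its rounded tip. Origin: on its axis at the root, on the beam's front face, 180 mm above the bench. Own x runs from tip to root (tip at x = -86 mm), y level along the beam. A 28 mm collar covers the first 8 mm.
- stand: Fixed wooden stand, 278 mm wide, 160 mm deep; two bays, centres 132 mm apart; front board about 95 mm high. The slot leans 30 degrees and encloses the lowest 45 to 65 mm of a pattern with about 5 mm play in thickness, 9 mm each side. Origin: on the bench under the middle of the slot; z up, y along the bays, x level, away from the robot.
- rack: Fixed wooden peg rack: a level beam 240 mm long, 30 mm deep, 40 mm tall, its top 200 mm above the bench, nothing above it; pegs 130 mm apart. Its foot, 18 mm thick, reaches 60 mm in front of the beam. Origin: on the bench under the beam's middle; z up, y along the beam, x away from the robot.
- mug: A green mug standing upright on the bench, 86 mm across, 96 mm tall, with a handle; a bystander, not to be moved. Origin: on its underside, 19 mm from the axis of the cup toward the handle.
Things that resemble listed ones, but are neither listed nor needed, are in the scene too. Leave any purple look-alike of the red_pattern alone.

How it is judged:
At the end, for the whole second after the job is handed in: Each pattern hangs on the peg of its own colour, the peg through its hole: hole centre 8 to 84 mm from the beam along the peg, within 13 mm sideways of its axis, 18 mm below to 4 mm above it; pattern within 25 degrees of upright, at rest (under 0.03 m/s, 0.3 rad/s) (x of red_pattern_hole in the frame of red_peg between -0.084 and -0.008 m and y of red_pattern_hole in the frame of red_peg between -0.013 and 0.013 m and z of red_pattern_hole in the frame of red_peg between -0.018 and 0.004 m and angle between each of red_pattern_hole, blue_pattern_hole's own z axis and vertical below 0.44 rad and linear speed of each of red_pattern, blue_pattern below 0.03 m/s and angular speed of each of red_pattern, blue_pattern below 0.3 rad/s and x of blue_pattern_hole in the frame of blue_peg between -0.084 and -0.008 m and y of blue_pattern_hole in the frame of blue_peg between -0.013 and 0.013 m and z of blue_pattern_hole in the frame of blue_peg between -0.018 and 0.004 m); the robot touches nothing.
It fails at once if the mug is moved more than 30 mm from where it stood (distance of mug from where it was at the start of the episode above 0.03 m).
It also fails if it takes over 67 s, if anything falls off the work surface, if the arm or the gripper's body presses on something with over 40 N, if the wrist force passes 120 N, or if a joint passes its speed limit or range.

## Working session

There is one attempt and no reset: what is moved stays moved. The work goes in short steps, Python scripts to look and compute and a shell command to move; the robot and the scene stay as the last step left them, time stands still between calls to the robot, and variables do not carry over. Pictures are saved under pics/ and viewed, and the job is handed in when it is done.

```bash
ls; mkdir -p pics; python3 - <<'E'
from cell import readout, eyes
import cv2
print(readout.sense())
for n in ("scene","side","wrist"):
    f=eyes.grab_frame(n); cv2.imwrite(f"pics/{n}0.png",f["pixels"])
    print(n,f["fx"],f["fy"],f["cx"],f["cy"],f["R"],f["t"])
E
```

```text
pics
{'time': 0.0, 'joint_positions': array([1.00041971e+00, 2.59182032e-01, 2.07471303e-02, 1.33370531e+00,
       8.89668586e-06, 1.41823165e+00]), 'qd': array([-8.98172068e-04,  1.87384267e-03,  3.77910884e-04,  3.72218963e-04,
        6.23596250e-05, -8.05724247e-05]), 'joint_torque': array([-2.17019653e-03, -5.55647457e+01,  3.44526994e+01,  1.39772191e-02,
       -2.25020090e-04,  9.32643616e-06]), 'tcp_pos': array([0.22299467, 0.5024487 , 0.23066593]), 'eef_rot': array([-6.51433802e-01, -3.07281569e+00,  1.96931316e-03]), 'wrist_force': array([-0.036907  , -0.80091476,  0.61640724]), 'moment': array([-0.00044995,  0.01373394,  0.02092959]), 'opening': 0.998117511596793}
scene 507.55872049894367 507.55872049894367 281.12581010454755 212.97038168330482 [[ 0.86919955 -0.49445703 -0.00209277]
 [-0.35337575 -0.61822306 -0.70208677]
 [ 0.34585794  0.61099304 -0.71208833]] [-0.28961833  0.39016535  1.1679085 ]
side 532.7322888424196 532.7322888424196 273.7870941427017 211.63096053022983 [[ 0.8115592  -0.58418684 -0.00986922]
 [-0.39187465 -0.53171271 -0.75081013]
 [ 0.43336581  0.61319436 -0.66044436]] [-0.25191062  0.40975561  1.14857556]
wrist 294.7165636361298 294.7165636361298 278.77159191182096 210.03630023790245 [[ 0.4051619   0.91424245 -0.002138  ]
 [ 0.87068176 -0.38514187  0.30590687]
 [ 0.27884962 -0.12580333 -0.95205904]] [-0.54889424 -0.04025544  0.38014345]
```

View pics/scene0.png

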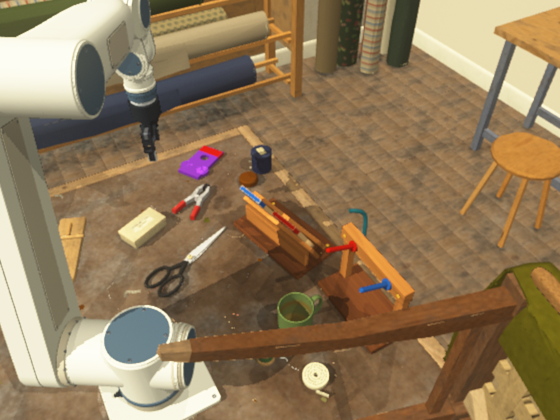

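View pics/side0.png

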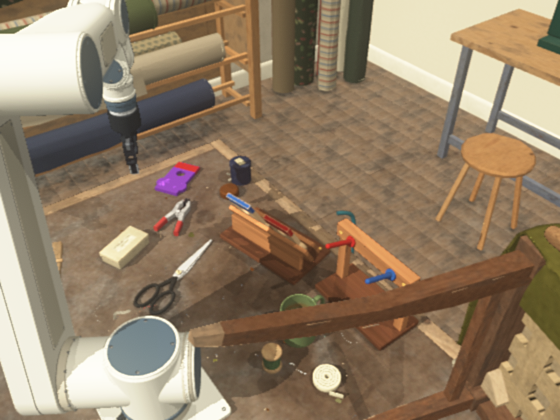

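View pics/wrist0.png

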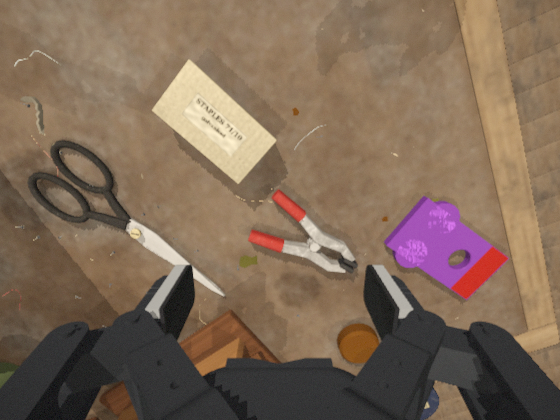

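The purple look-alike lies flat on the bench (scene ~200,160). The stand is at (280,235) with blue on the left and red on the right. The rack is at (370,280) and the mug at (295,312). I'll zoom in next.

```bash
cat > h.py <<'E'
import numpy as np, cv2
from cell import readout, eyes
from scipy.spatial.transform import Rotation as Ro
def grab(n,fn=None):
    f=eyes.grab_frame(n)
    if fn: cv2.imwrite("pics/"+fn,f["pixels"])
    return f
def ray(f,u,v):
    d=np.array([(u-f["cx"])/f["fx"],(v-f["cy"])/f["fy"],1.]); R=np.array(f["R"]);t=np.array(f["t"])
    d=R.T@d; return -R.T@t, d/np.linalg.norm(d)
def onz(f,u,v,z):
    o,d=ray(f,u,v); return o+d*(z-o[2])/d[2]
def tri(obs):
    A=np.zeros((3,3));b=np.zeros(3);rs=[]
    for f,u,v in obs:
        o,d=ray(f,u,v);P=np.eye(3)-np.outer(d,d);A+=P;b+=P@o;rs.append((o,P))
    X=np.linalg.solve(A,b); return X,[np.linalg.norm(P@(X-o)) for o,P in rs]
def proj(f,X):
    c=np.array(f["R"])@X+np.array(f["t"]); return f["fx"]*c[0]/c[2]+f["cx"],f["fy"]*c[1]/c[2]+f["cy"]
E
python3 - <<'E'
import cv2,pickle
from h import *
fr={n:grab(n) for n in("scene","side")}
pickle.dump(fr,open("f0.pkl","wb"))
a=fr["scene"]["pixels"][170:370,220:420]; b=fr["side"]["pixels"][170:370,210:430]
cv2.imwrite("pics/z_scene.png",cv2.resize(a,None,fx=3.6,fy=3,interpolation=2)[:600] if 0 else cv2.resize(a,(600,600),interpolation=2))
cv2.imwrite("pics/z_side.png",cv2.resize(b,(660,600),interpolation=2))
E
```

```text
(no output)
```

View pics/z_scene.png

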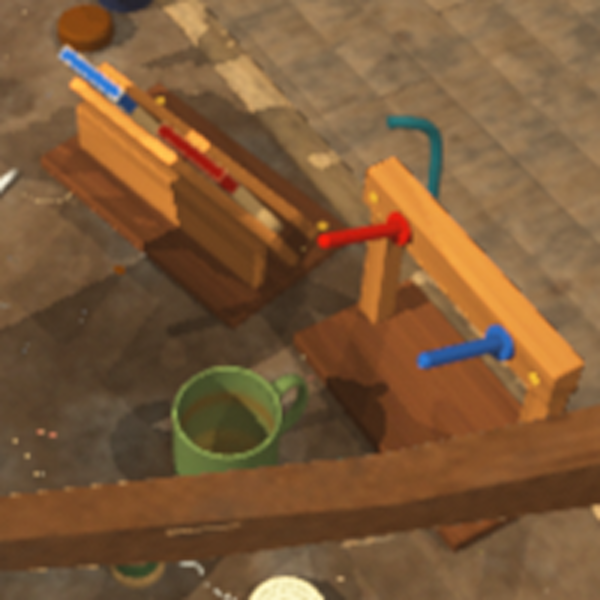

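View pics/z_side.png

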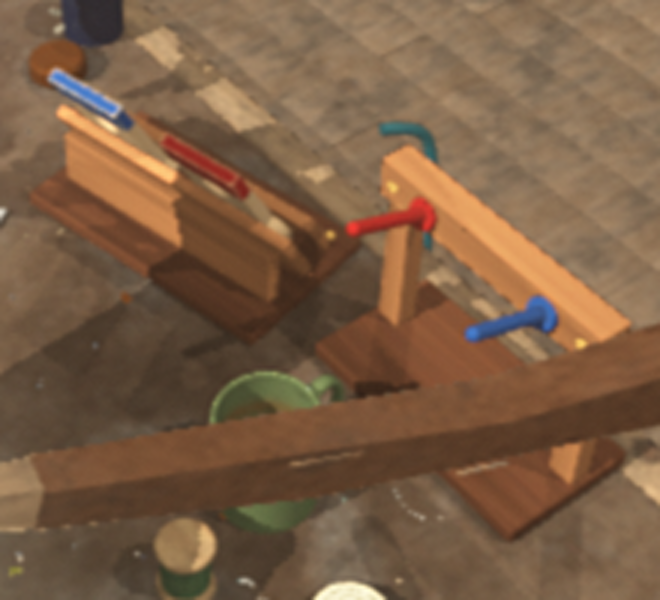

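```bash
python3 - <<'E'
import pickle
from h import *
fr=pickle.load(open("f0.pkl","rb"));S=fr["scene"];D=fr["side"]
print(ray(S,0,0)[0],ray(D,0,0)[0])
s=lambda u,v:(S,220+u/3,170+v/3); d=lambda u,v:(D,210+u/3,170+v/3)
pts={"redtip":(s(323,241),d(352,229)),"redroot":(s(400,229),d(426,215)),"bluetip":(s(424,361),d(471,334)),"blueroot":(s(505,345),d(545,314)),
"bluetopL":(s(66,50),d(53,74)),"bluetopR":(s(122,97),d(118,116)),"redtopL":(s(163,130),d(168,140)),"redtopR":(s(232,184),d(240,187)),
"standFL":(s(40,158),d(30,197)),"standFR":(s(235,325),d(253,342)),"boardL":(s(75,82),d(62,107)),"boardR":(s(262,262),d(277,280)),
"beamL":(s(368,172),d(384,160)),"beamR":(s(580,365),d(630,322)),"rackfootL":(s(294,338),d(316,348)),
"mugrimL":(s(172,415),d(210,420))}
for k,(a,b) in pts.items(): 
    X,r=tri([a,b]); print(k,X.round(3),np.round(r,4))
for k,a,b in (("railend top",(160,347),(190,328)),("railend bot",(160,361),(190,345)),("railfar",(512,290),(535,248))):
    X,r=tri([(S,*a),(D,*b)]); print(k,X.round(3),np.round(r,4))
for k,z in (("redtip",.209),("redroot",.18),("bluetip",.209),("blueroot",.18),("standFL",.012),("standFR",.012),("boardL",.095),("boardR",.095),("beamL",.2),("beamR",.2),("rackfootL",.018)):
    print(k,[onz(*q,z).round(3) for q in pts[k]])
E
```

```text
[-0.01431933 -0.61557856  1.10497784] [-0.13274016 -0.63359066  1.06373274]
redtip [ 0.448 -0.015  0.22 ] [0.0013 0.0013]
redroot [ 0.519 -0.021  0.199] [0.0019 0.0019]
bluetip [ 0.451 -0.141  0.216] [0.0008 0.0008]
blueroot [ 0.524 -0.145  0.192] [0.0002 0.0002]
bluetopL [0.402 0.337 0.159] [0.0011 0.0011]
bluetopR [0.419 0.26  0.155] [0.0016 0.0016]
redtopL [0.415 0.177 0.188] [0.0012 0.0012]
redtopR [0.45  0.122 0.156] [0.0005 0.0005]
standFL [0.373 0.353 0.012] [0.003 0.003]
standFR [0.436 0.086 0.008] [0.0017 0.0017]
boardL [0.407 0.333 0.12 ] [0.0005 0.0005]
boardR [0.486 0.119 0.029] [0.004 0.004]
beamL [0.524 0.035 0.211] [0.0007 0.0007]
beamR [ 0.534 -0.208  0.235] [0.0012 0.0012]
rackfootL [0.47  0.041 0.02 ] [0.0015 0.0015]
mugrimL [ 0.303 -0.036  0.124] [0.0001 0.0001]
railend top [ 0.015 -0.24   0.512] [0.0013 0.0013]
railend bot [ 0.009 -0.243  0.484] [0.0007 0.0007]
railfar [ 0.472 -0.412  0.525] [0.0031 0.0031]
redtip [array([ 0.454, -0.006,  0.209]), array([ 0.456, -0.008,  0.209])]
redroot [array([ 0.53 , -0.006,  0.18 ]), array([ 0.533, -0.009,  0.18 ])]
bluetip [array([ 0.455, -0.136,  0.209]), array([ 0.456, -0.137,  0.209])]
blueroot [array([ 0.532, -0.139,  0.18 ]), array([ 0.534, -0.138,  0.18 ])]
standFL [array([0.373, 0.358, 0.012]), array([0.374, 0.35 , 0.012])]
standFR [array([0.435, 0.085, 0.012]), array([0.435, 0.081, 0.012])]
boardL [array([0.417, 0.358, 0.095]), array([0.421, 0.358, 0.095])]
boardR [array([0.456, 0.078, 0.095]), array([0.447, 0.066, 0.095])]
beamL [array([0.531, 0.044, 0.2  ]), array([0.533, 0.043, 0.2  ])]
beamR [array([ 0.556, -0.19 ,  0.2  ]), array([ 0.562, -0.191,  0.2  ])]
rackfootL [array([0.47 , 0.043, 0.018]), array([0.471, 0.04 , 0.018])]
```

```bash
cat >> h.py <<'E'
def patframe(yaw,lean):  # own axes columns
    # yaw of stand x axis, top leaning toward -x by lean (rad)
    xs=np.array([np.cos(yaw),np.sin(yaw),0]); ys=np.array([-np.sin(yaw),np.cos(yaw),0]); zz=np.array([0,0,1.])
    z=np.cos(lean)*zz-np.sin(lean)*xs; x=np.cos(lean)*xs+np.sin(lean)*zz
    return np.stack([x,ys,z],1)
def toolR(P): # tool z=-pat z, tool y = pat x, tool x = y x z
    z=-P[:,2]; y=P[:,0]; return np.stack([np.cross(y,z),y,z],1)
def plan(p,R,N,cur=None):
    s=readout.sense(); p0=s["tcp_pos"]; R0=Ro.from_rotvec(s["eef_rot"]).as_matrix()
    if cur: p0,R0=cur
    w=Ro.from_matrix(R0.T@R).as_rotvec(); dp=(np.array(p)-p0)/N
    print("dist",np.linalg.norm(dp)*N,"ang",np.degrees(np.linalg.norm(w)),"time",s["time"])
    Rc=R0; rows=[]
    for i in range(N):
        t=Rc.T@dp*100; rows.append(" ".join(f"{v:.2f}" for v in np.r_[t,np.degrees(w)/N])); Rc=Rc@Ro.from_rotvec(w/N).as_matrix()
        if i%5==4: print("; ".join(rows)); rows=[]
    if rows: print("; ".join(rows))
E
python3 - <<'E'
import pickle
from h import *
fr=pickle.load(open("f0.pkl","rb"));S=fr["scene"];D=fr["side"]
print("mug",onz(S,295.7,306.7,.096), onz(S,220+305/3,170+385/3,.09))
for z in (.14,.15):
  for n,u,v in (("bL",66,50),("bR",122,97),("rL",163,130),("rR",232,184)):
    print(z,n,onz(S,220+u/3,170+v/3,z))
R=toolR(patframe(np.radians(12.9),np.radians(30)))
ptop=np.array([.41,.298,.148]); pz=-R[:,2]
plan(ptop+pz*.10,R,10)
E
```

```text
mug [ 0.35192234 -0.03710187  0.096     ] [ 0.42066488 -0.04409067  0.09      ]
0.14 bL [0.41017009 0.35740658 0.14      ]
0.14 bR [0.42607443 0.27548558 0.14      ]
0.14 rL [0.4379591  0.22021286 0.14      ]
0.14 rR [0.45776923 0.1338903  0.14      ]
0.15 bL [0.40577113 0.3473236  0.15      ]
0.15 bR [0.42151066 0.26625155 0.15      ]
0.15 rL [0.43327217 0.21155161 0.15      ]
0.15 rR [0.452877  0.1261236 0.15     ]
dist 0.2562166639207115 ang 60.519761557345475 time 0.25
-2.14 -1.41 -0.04 -2.78 -1.39 5.19; -2.26 -1.21 -0.05 -2.78 -1.39 5.19; -2.36 -1.00 -0.04 -2.78 -1.39 5.19; -2.44 -0.78 -0.03 -2.78 -1.39 5.19; -2.50 -0.55 -0.00 -2.78 -1.39 5.19
-2.54 -0.33 0.04 -2.78 -1.39 5.19; -2.56 -0.10 0.09 -2.78 -1.39 5.19; -2.55 0.13 0.15 -2.78 -1.39 5.19; -2.53 0.35 0.23 -2.78 -1.39 5.19; -2.48 0.56 0.31 -2.78 -1.39 5.19
```

```bash
python3 -m pendant '-2.1 -1.4 0 -2.8 -1.4 5.2; -2.3 -1.2 0 -2.8 -1.4 5.2; -2.4 -1.0 0 -2.8 -1.4 5.2; -2.4 -0.8 0 -2.8 -1.4 5.2; -2.5 -0.6 0 -2.8 -1.4 5.2' 60 40; python3 -m pendant '-2.5 -0.3 0 -2.8 -1.4 5.2; -2.6 -0.1 0.1 -2.8 -1.4 5.2; -2.6 0.1 0.2 -2.8 -1.4 5.2; -2.5 0.4 0.2 -2.8 -1.4 5.2; -2.5 0.6 0.3 -2.8 -1.4 5.2'; python3 - <<'E'
from h import *
R=toolR(patframe(np.radians(12.9),np.radians(30)))
plan(np.array([.41,.298,.148])-R[:,2]*.10,R,1)
grab("wrist","w1.png")
E
```

```text
time: 0.75
tcp_pos: [0.2924, 0.3935, 0.2315]
eef_rot: [1.256, 2.674, 0.318]
wrist_force: [-0.1, -0.1, -0.3]
opening: 0.596
time: 1.25
tcp_pos: [0.362, 0.2855, 0.2339]
eef_rot: [1.722, 2.148, 0.584]
wrist_force: [0.5, -0.7, -0.3]
opening: 0.6
dist 0.0016651250208421064 ang 0.47441921188223724 time 1.25
0.15 0.00 -0.08 0.34 0.07 -0.32
```

View pics/w1.png

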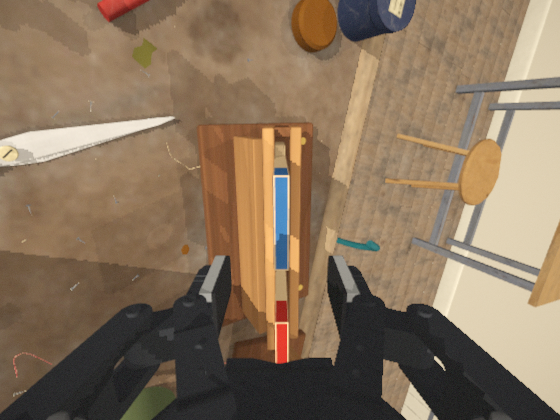

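The wrist view looks down the slot. The blue top edge spans about (281,176)–(281,270), and the red one starts at (281,322). I'll triangulate the top faces.

```bash
python3 - <<'E'
import pickle
from h import *
fr=pickle.load(open("f0.pkl","rb"))
W=grab("wrist");fr["wrist"]=W;pickle.dump(fr,open("f1.pkl","wb"))
a=W["pixels"][160:370,240:320]; cv2.imwrite("pics/w1z.png",cv2.resize(a,None,fx=2.8,fy=2.8,interpolation=2))
b=fr["scene"]["pixels"][180:240,230:310];c=fr["side"]["pixels"][185:245,215:295]
cv2.imwrite("pics/ssz.png",np.hstack([cv2.resize(q,(400,300),interpolation=2) for q in (b,c)]))
E
```

```text
(no output)
```

View pics/w1z.png

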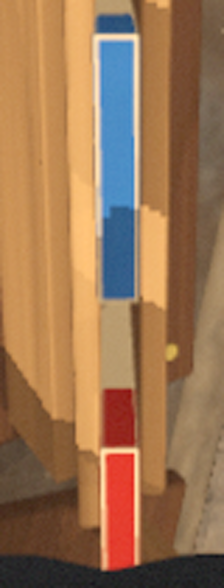

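View pics/ssz.png

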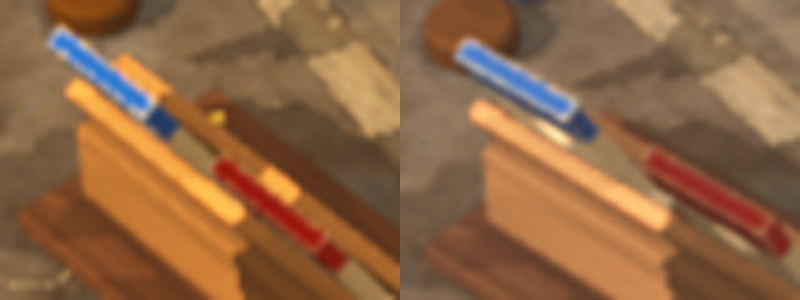

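```bash
python3 - <<'E'
import pickle
from h import *
fr=pickle.load(open("f1.pkl","rb"));S,D,W=fr["scene"],fr["side"],fr["wrist"]
L=tri([(S,240.8,187.6),(D,227.6,194.6),(W,281.6,172.9)]);Rr=tri([(S,261.2,201.6),(D,250,207),(W,282.9,267.1)])
rL=tri([(S,274.4,213.6),(D,265.6,217),(W,282.9,320.7)]);rR=tri([(S,295.6,230),(D,289.4,232)])
for n,q in zip(("bL","bR","rL","rR"),(L,Rr,rL,rR)): print(n,q[0].round(4),np.round(q[1],4))
d=L[0]-Rr[0]; print("width",np.linalg.norm(d),"yaw",np.degrees(np.arctan2(-d[0],d[1])),"mid",(L[0]+Rr[0])/2)
print("red-blue pitch",rL[0]-L[0],np.linalg.norm(rL[0]-L[0]))
# tool-frame position of blue mid
s=readout.sense();R0=Ro.from_rotvec(s["eef_rot"]).as_matrix()
print("mid in tool",R0.T@((L[0]+Rr[0])/2-s["tcp_pos"]), "width dir in tool",R0.T@d)
E
```

```text
bL [0.3953 0.3278 0.1668] [0.0016 0.002  0.0005]
bR [0.4152 0.25   0.1675] [0.0014 0.0015 0.002 ]
rL [0.4264 0.1962 0.1658] [0.0011 0.0015 0.0005]
rR [0.4454 0.1209 0.1623] [0.0014 0.0014]
width 0.08033726051932298 yaw 14.36316624198614 mid [0.40522482 0.28891815 0.16718927]
red-blue pitch [ 0.03115453 -0.13161039 -0.00107575] 0.13525182847077796
mid in tool [-0.00532378  0.00432392  0.07917099] width dir in tool [ 0.08029366 -0.0025784  -0.00059636]
```

```bash
python3 -m pendant '-0.5 0.4 1 0.3 0 -0.8; 0 0 2 0 0 0; 0 0 2.5 0 0 0; 0 0 2.5 0 0 0; 0 0 1.5 0 0 0'; python3 -m pendant '0 0 1.0 0 0 0; 0 0 0.4 0 0 0; 0 0 0 0 0 0; 0 0 0 0 0 0; 0 0 0 0 0 0'; python3 - <<'E'
from h import *
grab("wrist","w2.png");grab("side","s2.png")
E
```

```text
time: 1.85
tcp_pos: [0.4125, 0.2934, 0.1519]
eef_rot: [1.704, 2.169, 0.571]
wrist_force: [0.3, -0.3, -0.9]
opening: 0.599
time: 2.35
tcp_pos: [0.4192, 0.2948, 0.1421]
eef_rot: [1.704, 2.166, 0.574]
wrist_force: [0.2, 0.1, 0.7]
opening: 0.601
```

View pics/w2.png

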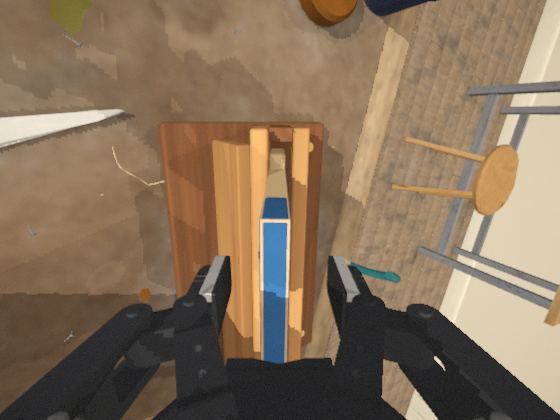

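View pics/s2.png

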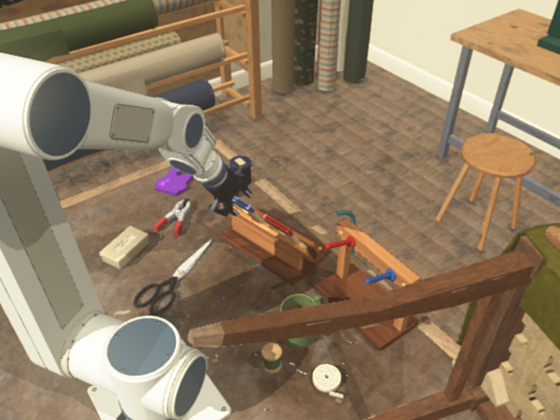

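```bash
python3 - <<'E'
from h import *
s=readout.sense();R0=Ro.from_rotvec(s["eef_rot"]).as_matrix()
print(R0.T@(np.array([.4052,.2889,.1672])-s["tcp_pos"]))
W=grab("wrist")
for q in ([.3953,.3278,.1668],[.4152,.25,.1675]): print(proj(W,np.array(q)))
P=patframe(np.radians(13.7),np.radians(30));R=toolR(P);print(Ro.from_matrix(R0.T@R).as_rotvec(True))
E
```

```text
[-0.00251169 -0.00038835 -0.02929948]
(np.float64(276.7704472775187), np.float64(219.92354113561652))
(np.float64(279.3270406701385), np.float64(373.41621721127217))
[-0.03500091  0.3962388   0.0032593 ]
```

```bash
python3 -m pendant '-0.2 0 0 0 0 0; 0 0 0 0 0 0; 0 0 0 0 0 0; 0 0 0 0 0 0; 0 0 0 0 0 0' 0 60; python3 -m pendant '0 0 0 0 0 0; 0 0 0 0 0 0; 0 0 -0.3 0 0 0; 0 0 -0.7 0 0 0; 0 0 -1 0 0 0'; python3 -c "
from h import *
print(readout.sense());grab('wrist','w3.png')"
```

```text
time: 3.0
tcp_pos: [0.4193, 0.2924, 0.1413]
eef_rot: [1.705, 2.167, 0.572]
wrist_force: [-5.4, -1.8, 5.5]
opening: 0.128
time: 3.5
tcp_pos: [0.4095, 0.2902, 0.1587]
eef_rot: [1.706, 2.167, 0.571]
wrist_force: [0.4, 0.1, -2.5]
opening: 0.135
{'time': 3.5, 'joint_positions': array([ 0.54093691, -0.04997342, -0.67092852,  0.45068469, -0.15592388,
        1.83486676]), 'qd': array([ 0.04527633, -0.18411886,  0.1042275 ,  0.28771225, -0.02153381,
        0.03777689]), 'joint_torque': array([ -0.45699343, -29.08857465,  34.44642663,  -5.65383106,
        -0.52811835,  -0.08067807]), 'tcp_pos': array([0.40954541, 0.29015228, 0.15873579]), 'eef_rot': array([1.70565139, 2.16678813, 0.57139116]), 'wrist_force': array([ 0.42806259,  0.08800173, -2.51665467]), 'moment': array([-0.09191828,  0.63398882,  0.03982683]), 'opening': 0.13485660038690694}
```

View pics/w3.png

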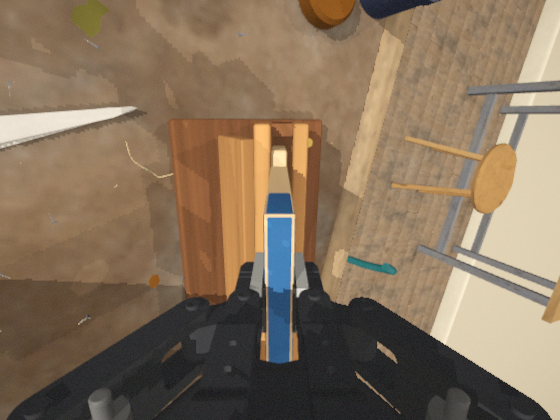

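```bash
python3 -m pendant '0 0 -2 0 0 0; 0 0 -2.5 0 0 0; 0 0 -2.5 0 0 0; 0 0 -2.5 0 0 0; 0 0 -2.5 0 0 0'; python3 - <<'E'
from h import *
R=toolR(patframe(0,0))
print(readout.sense()["tcp_pos"])
f={n:grab(n,f"g_{n}.png") for n in("scene","side","wrist")}
import pickle;pickle.dump(f,open("f2.pkl","wb"))
# target: upright, in front of blue peg
plan([.40,-.02,.33],R,10)
E
```

```text
time: 4.05
tcp_pos: [0.3507, 0.2767, 0.264]
eef_rot: [1.705, 2.166, 0.573]
wrist_force: [0.4, 0.3, -1.6]
opening: 0.135
[0.35072258 0.27674089 0.26397061]
dist 0.30840157699373016 ang 32.967566476472165 time 4.2
-3.01 0.13 -0.67 3.00 -0.33 1.33; -3.01 0.16 -0.66 3.00 -0.33 1.33; -3.01 0.20 -0.65 3.00 -0.33 1.33; -3.01 0.23 -0.64 3.00 -0.33 1.33; -3.00 0.27 -0.64 3.00 -0.33 1.33
-3.00 0.31 -0.64 3.00 -0.33 1.33; -3.00 0.34 -0.64 3.00 -0.33 1.33; -2.99 0.38 -0.64 3.00 -0.33 1.33; -2.99 0.41 -0.64 3.00 -0.33 1.33; -2.98 0.45 -0.65 3.00 -0.33 1.33
```

View pics/g_scene.png

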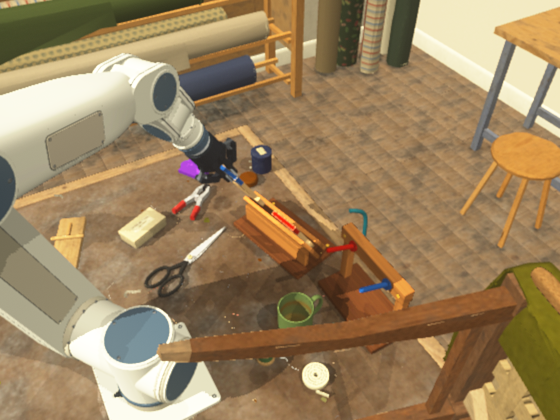

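View pics/g_wrist.png

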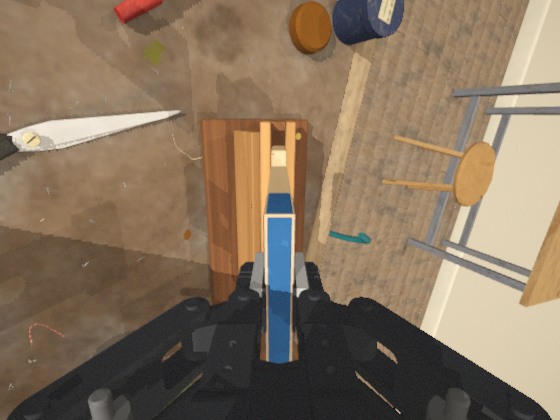

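```bash
python3 - <<'E'
import pickle
from h import *
W=pickle.load(open("f2.pkl","rb"))["wrist"]
s=readout.sense();R0=Ro.from_rotvec(s["eef_rot"]).as_matrix();p=s["tcp_pos"]
for z in (-.035,-.03,-.025):
  for u,v in ((279.5,215.5),(280,362)):
    o,d=ray(W,u,v);o=R0.T@(o-p);d=R0.T@d;print(z,(o+d*(z-o[2])/d[2]).round(4))
im=W["pixels"];cv2.imwrite("pics/g_z.png",cv2.resize(im[180:380,220:340],None,fx=3,fy=3,interpolation=2))
E
```

```text
-0.035 [ 0.041   0.0009 -0.035 ]
-0.035 [-0.0312  0.0012 -0.035 ]
-0.03 [ 0.0393  0.0009 -0.03  ]
-0.03 [-0.0362  0.0012 -0.03  ]
-0.025 [ 0.0375  0.0009 -0.025 ]
-0.025 [-0.0412  0.0013 -0.025 ]
```

View pics/g_z.png

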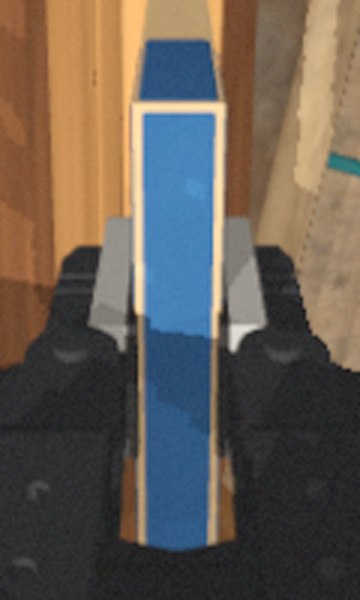

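```bash
python3 -m pendant '-3 0.1 -1.6 3 -0.3 1.3; -3 0.2 -1.6 3 -0.3 1.3; -3 0.2 -0.6 3 -0.3 1.3; -3 0.2 -0.6 3 -0.3 1.3; -3 0.3 -0.6 3 -0.3 1.3'; python3 -m pendant '-3 0.3 -0.6 3 -0.3 1.3; -3 0.3 -0.6 3 -0.3 1.3; -3 0.4 -0.6 3 -0.3 1.3; -3 0.4 -0.6 3 -0.3 1.3; -3 0.5 -0.6 3 -0.3 1.3'; python3 - <<'E'
from h import *
f={n:grab(n,f"k_{n}.png") for n in("scene","side","wrist")}
import pickle;pickle.dump(f,open("f3.pkl","wb"))
print(readout.sense())
plan([.40,-.02,.35],toolR(patframe(0,0)),1)
E
```

```text
time: 4.7
tcp_pos: [0.3679, 0.1257, 0.3103]
eef_rot: [1.97, 2.218, 0.3]
wrist_force: [1.0, 0.3, -0.8]
opening: 0.13
time: 5.2
tcp_pos: [0.3936, -0.0237, 0.3407]
eef_rot: [-2.213, -2.222, 0.005]
wrist_force: [0.3, 0.1, -1.5]
opening: 0.133
{'time': 5.35, 'joint_positions': array([-2.73391203e-01, -1.67895870e-02, -2.97568426e-02,  1.56425399e+00,
        1.57407311e-04,  1.29512642e+00]), 'qd': array([ 0.04080814, -0.04135959, -0.0326513 , -0.00800207,  0.01447879,
        0.01374541]), 'joint_torque': array([ -1.43447589, -32.88175106,  36.70598745,   0.31731206,
        -0.2593037 ,  -0.20290364]), 'tcp_pos': array([ 0.39452052, -0.02375573,  0.33985861]), 'eef_rot': array([-2.2148942 , -2.21994593,  0.00471024]), 'wrist_force': array([-0.18580787,  0.1336213 , -2.17893827]), 'moment': array([0.05953284, 0.0544189 , 0.08854754]), 'opening': 0.13175717503305706}
dist 0.012123446822604625 ang 0.39068227118755805 time 5.35
0.38 0.54 -1.02 -0.35 -0.11 0.13
```

View pics/k_wrist.png

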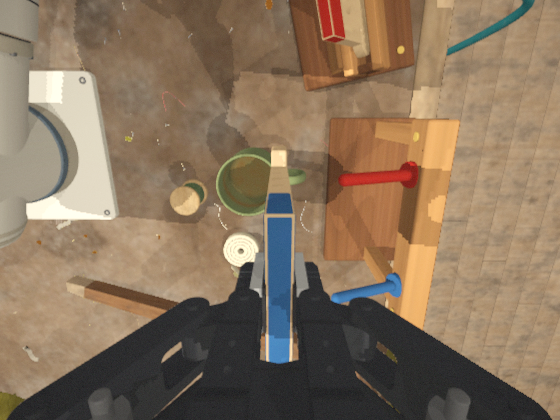

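View pics/k_scene.png

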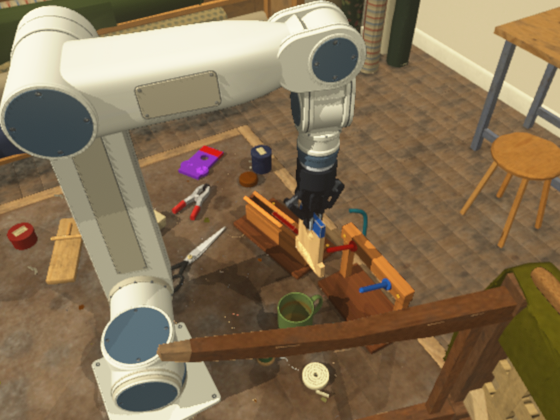

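```bash
python3 - <<'E'
import pickle
from h import *
f=pickle.load(open("f3.pkl","rb"))
for n,(x0,y0,x1,y1) in {"scene":(310,225,430,305),"side":(310,215,430,295),"wrist":(320,110,470,310)}.items():
    im=f[n]["pixels"]; hsv=cv2.cvtColor(im,cv2.COLOR_BGR2HSV)
    for c in("red","blue"):
        h,s,v=cv2.split(hsv)
        m=((h<6)|(h>174))&(s>170)&(v>60) if c=="red" else (h>100)&(h<125)&(s>130)&(v>60)
        k=np.zeros_like(m);k[y0:y1,x0:x1]=m[y0:y1,x0:x1]
        nn,lab,st,ce=cv2.connectedComponentsWithStats(k.astype(np.uint8))
        i=1+np.argmax(st[1:,4]); print(n,c,st[i])
        p=np.argwhere(lab==i)[:,::-1]
        lo=p[:,0].min()
        rod=p[(p[:,0]>=lo+2)&(p[:,0]<lo+(p[:,0].max()-lo)*.65)]
        vx,vy,cx,cy=cv2.fitLine(rod.astype(np.float32),cv2.DIST_L2,0,.01,.01).ravel()
        t=(lo-cx)/vx; print("  tip end",lo,cy+t*vy,"slope",vy/vx,"right",p[:,0].max())
E
python3 - <<'E'
import cv2
from h import *
im=cv2.imread("pics/k_wrist.png")[110:320,320:470]; cv2.imwrite("pics/kz.png",cv2.resize(im,None,fx=2.8,fy=2.8,interpolation=2))
E
```

```text
scene red [326 241  31  12 164]
  tip end 326 250.37623973351074 slope -0.19482909 right 356
scene blue [360 279  31  13 163]
  tip end 360 290.15869254779204 slope -0.26135442 right 390
side red [329 236  26  12 142]
  tip end 329 245.61618673996315 slope -0.23987903 right 354
side blue [366 269  29  14 138]
  tip end 366 281.30479703929194 slope -0.30712733 right 394
wrist red [ 338  162   80   26 1099]
  tip end 338 180.1868153027875 slope -0.08254425 right 417
wrist blue [332 274  69  30 801]
  tip end 332 299.0017900232988 slope -0.24028328 right 400
```

View pics/kz.png

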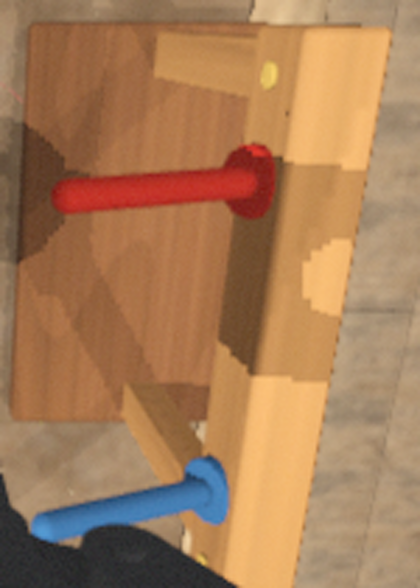

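```bash
python3 - <<'E'
import pickle
from h import *
f=pickle.load(open("f3.pkl","rb"));S,D,W=f["scene"],f["side"],f["wrist"]
zt=.18+.08*np.sin(np.radians(20))
obs={"red":[(S,329,249.8),(D,332,244.9),(W,343.5,179.7)],"blue":[(S,363,289.4),(D,369,280.4),(W,337.5,297.7)]}
for c,o in obs.items():
    X,r=tri(o);print(c,"tri",X.round(4),np.round(r,4),"onz",[onz(*q,zt).round(4) for q in o])
for c,u,v in (("red",408.5,174.8),("blue",393,285.4)): print(c,"collar",onz(W,u,v,.1827).round(4))
for c,u,v in (("red",376,0),("blue",365,0)):
    pass
# beam top front edge pts in wrist (zoom)
for u,v in ((303,27),(240,560)): print("edge",onz(W,320+u/2.8,110+v/2.8,.2).round(4))
s=readout.sense();R0=Ro.from_rotvec(s["eef_rot"]).as_matrix();print("tool y",R0[:,1],"z",R0[:,2])
E
```

```text
red tri [ 0.4598 -0.0077  0.2093] [0.0028 0.008  0.0054] onz [array([ 0.4587, -0.0046,  0.2074]), array([ 0.4688, -0.0096,  0.2074]), array([ 0.4554, -0.0051,  0.2074])]
blue tri [ 0.4601 -0.1361  0.2077] [0.0009 0.0025 0.0024] onz [array([ 0.4606, -0.1349,  0.2074]), array([ 0.4627, -0.1371,  0.2074]), array([ 0.4579, -0.1349,  0.2074])]
red collar [ 0.5268 -0.005   0.1827]
blue collar [ 0.5266 -0.1347  0.1827]
edge [0.5303 0.0493 0.2   ]
edge [ 0.5372 -0.1554  0.2   ]
tool y [ 0.99997855  0.00228399 -0.00613945] z [-0.00614376  0.00188627 -0.99997935]
```

```bash
python3 - <<'E'
from h import *
plan([.425,-.135,.265],toolR(patframe(0,0)),5)
E
```

```text
dist 0.13750672114727855 ang 0.39068227118755805 time 5.35
-2.23 0.61 1.49 -0.07 -0.02 0.03; -2.23 0.61 1.49 -0.07 -0.02 0.03; -2.23 0.61 1.49 -0.07 -0.02 0.03; -2.23 0.61 1.49 -0.07 -0.02 0.03; -2.23 0.61 1.50 -0.07 -0.02 0.03
```

```bash
python3 -m pendant '-2.2 0.6 1.5 -0.1 0 0; -2.2 0.6 1.5 -0.1 0 0; -2.2 0.6 1.5 -0.1 0 0; -2.3 0.6 1.5 0 0 0; -2.3 0.6 1.5 0 0 0'; python3 - <<'E'
from h import *
f={n:grab(n,f"m_{n}.png") for n in("scene","side","wrist")}
import pickle;pickle.dump(f,open("f4.pkl","wb"))
print(readout.sense()["tcp_pos"])
plan([.435,-.135,.241],toolR(patframe(0,0)),1)
a=[cv2.resize(f["scene"]["pixels"][200:330,300:430],(390,390),interpolation=2),cv2.resize(f["side"]["pixels"][190:320,300:430],(390,390),interpolation=2)]
cv2.imwrite("pics/mz.png",np.hstack(a))
E
```

```text
time: 5.85
tcp_pos: [0.4237, -0.1338, 0.2651]
eef_rot: [2.214, 2.228, 0.004]
wrist_force: [0.6, 0.1, -2.6]
opening: 0.132
[ 0.42338675 -0.13372497  0.26481882]
dist 0.02652978275787867 ang 0.29751438170727174 time 6.0
-0.14 1.16 2.38 -0.01 -0.15 0.25
```

View pics/mz.png

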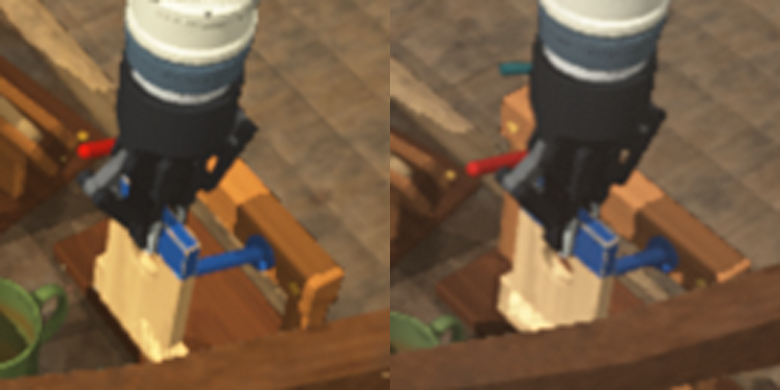

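View pics/m_wrist.png

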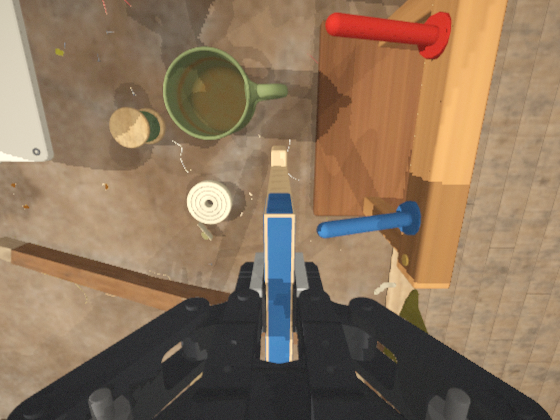

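```bash
python3 - <<'E'
import pickle
from h import *
f=pickle.load(open("f4.pkl","rb"));W=f["wrist"]
hsv=cv2.cvtColor(W["pixels"],cv2.COLOR_BGR2HSV);h,s,v=cv2.split(hsv)
for c in("red","blue"):
    m=((h<6)|(h>174))&(s>170)&(v>60) if c=="red" else (h>100)&(h<125)&(s>130)&(v>60)
    k=np.zeros_like(m);k[:260,310:450]=m[:260,310:450]
    p=np.argwhere(k)[:,::-1];lo=p[:,0].min();hi=p[:,0].max()
    rod=p[(p[:,0]>lo+2)&(p[:,0]<lo+.65*(hi-lo))]
    vx,vy,cx,cy=cv2.fitLine(rod.astype(np.float32),cv2.DIST_L2,0,.01,.01).ravel()
    l=lambda u:cy+(u-cx)*vy/vx
    wd=np.mean([np.sum(rod[:,0]==u) for u in np.unique(rod[:,0])])
    print(c,lo,hi,l(lo),"width",wd,"axis s80",onz(W,lo+wd/2,l(lo+wd/2),.2074).round(4),"collar s8",onz(W,hi-6,l(hi-6),.1827).round(4))
E
```

```text
red 325 449 22.582508016788204 width 22.243589743589745 axis s80 [ 0.4567 -0.0052  0.2074] collar s8 [ 0.5328 -0.006   0.1827]
blue 318 419 230.65331890699196 width 14.571428571428571 axis s80 [ 0.4572 -0.1351  0.2074] collar s8 [ 0.531  -0.1334  0.1827]
```

```bash
python3 -m pendant '-0.1 0.6 1.2 0 0 0; 0 0.6 1.2 0 0 0; 0 0 0 0 0 0; 0 0 0 0 0 0; 0 0 0 0 0 0'; python3 - <<'E'
from h import *
f={n:grab(n,f"n_{n}.png") for n in("scene","side","wrist")}
print(readout.sense()["tcp_pos"])
a=[cv2.resize(f["scene"]["pixels"][200:330,300:430],(390,390),interpolation=2),cv2.resize(f["side"]["pixels"][190:320,300:430],(390,390),interpolation=2)]
cv2.imwrite("pics/nz.png",np.hstack(a))
E
```

```text
time: 6.5
tcp_pos: [0.4359, -0.1344, 0.2428]
eef_rot: [2.214, 2.227, 0.004]
wrist_force: [-0.7, 0.2, -2.0]
opening: 0.128
[ 0.43584831 -0.1346602   0.2428658 ]
```

View pics/nz.png

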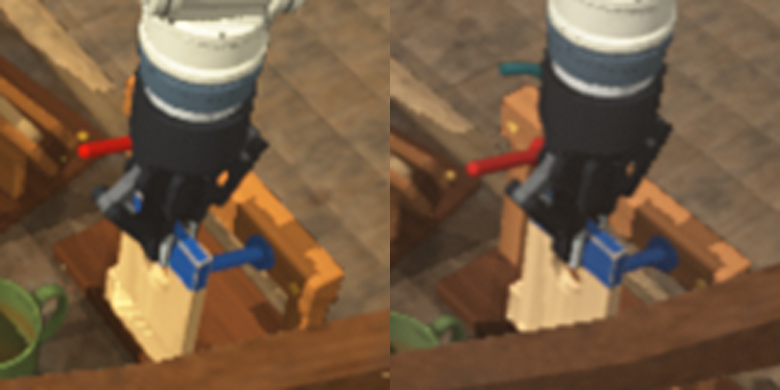

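```bash
python3 -m pendant '0 0.6 0.2 0 0 0; 0 0.7 0.3 0 0 0; 0 0.7 0.3 0 0 0; 0 0.7 0.2 0 0 0; 0 0 0 0 0 0'; python3 - <<'E'
from h import *
f={n:grab(n,f"o_{n}.png") for n in("scene","side","wrist")}
s=readout.sense();print(s["tcp_pos"],s["moment"],s["wrist_force"])
a=[cv2.resize(f["scene"]["pixels"][200:330,300:430],(390,390),interpolation=2),cv2.resize(f["side"]["pixels"][190:320,300:430],(390,390),interpolation=2)]
cv2.imwrite("pics/oz.png",np.hstack(a))
E
```

```text
time: 7.15
tcp_pos: [0.4636, -0.1345, 0.2318]
eef_rot: [-2.215, -2.228, -0.003]
wrist_force: [1.2, 0.1, -2.1]
opening: 0.132
[ 0.46280196 -0.13444783  0.23234529] [-0.02446728 -0.06583481  0.02829069] [-0.32508953 -0.06880903 -3.42482654]
```

View pics/oz.png

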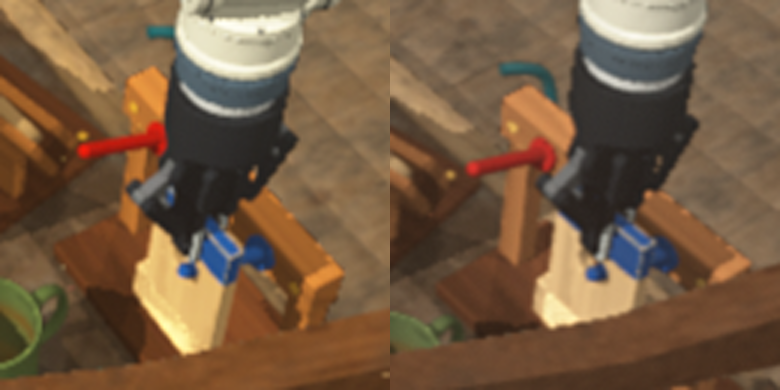

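```bash
python3 -m pendant '0 0.7 0.2 0 0 0; 0 0.7 0.3 0 0 0; 0 0.7 0.3 0 0 0; 0 0.5 0.2 0 0 0; 0 0 0.3 0 0 0'; python3 -m pendant '0 0 0.2 0 0 0; 0 0 0.1 0 0 0; 0 0 0 0 0 0; 0 0 0 0 0 0; 0 0 0 0 0 0'; python3 - <<'E'
from h import *
f={n:grab(n,f"p_{n}.png") for n in("scene","side","wrist")}
s=readout.sense();print(s["tcp_pos"],s["moment"],s["wrist_force"])
a=[cv2.resize(f["scene"]["pixels"][200:330,300:430],(390,390),interpolation=2),cv2.resize(f["side"]["pixels"][190:320,300:430],(390,390),interpolation=2)]
cv2.imwrite("pics/pz.png",np.hstack(a))
E
```

```text
time: 7.8
tcp_pos: [0.4899, -0.1345, 0.2194]
eef_rot: [2.214, 2.227, 0.004]
wrist_force: [-1.0, -0.1, -1.4]
opening: 0.133
time: 8.3
tcp_pos: [0.4888, -0.1344, 0.2168]
eef_rot: [2.215, 2.227, 0.004]
wrist_force: [-0.2, -0.4, -2.1]
opening: 0.127
[ 0.48881373 -0.13439053  0.21665714] [-0.06598     0.05417956  0.00838732] [ 0.55283544  0.24755595 -0.64516048]
```

View pics/pz.png

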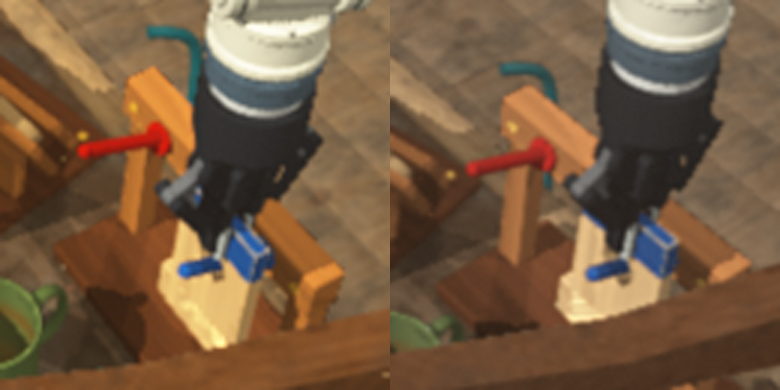

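```bash
python3 -m pendant '0 0 0.1 0 0 0; 0 0 0 0 0 0; 0 0 0 0 0 0; 0 0 0 0 0 0; 0 0 0 0 0 0' 28; python3 -m pendant '0 0 -0.5 0 0 0; 0 0 -1 0 0 0; 0 0 -2 0 0 0; 0 0 -3 0 0 0; 0 0 -4 0 0 0'; python3 - <<'E'
from h import *
f={n:grab(n,f"q_{n}.png") for n in("scene","side","wrist")}
s=readout.sense();print(s["tcp_pos"],s["moment"],s["wrist_force"])
a=[cv2.resize(f["scene"]["pixels"][200:330,300:430],(390,390),interpolation=2),cv2.resize(f["side"]["pixels"][190:320,300:430],(390,390),interpolation=2)]
cv2.imwrite("pics/qz.png",np.hstack(a))
E
```

```text
time: 8.95
tcp_pos: [0.4889, -0.1344, 0.2156]
eef_rot: [2.215, 2.227, 0.003]
wrist_force: [0.1, 0.8, -0.6]
opening: 0.279
time: 9.45
tcp_pos: [0.4881, -0.1342, 0.3215]
eef_rot: [-2.215, -2.227, -0.002]
wrist_force: [0.3, 0.7, 0.5]
opening: 0.279
[ 0.48942638 -0.13484512  0.32368172] [ 0.00075853 -0.03842661  0.00456207] [ 0.22373351  0.59462999 -1.76581924]
```

View pics/qz.png

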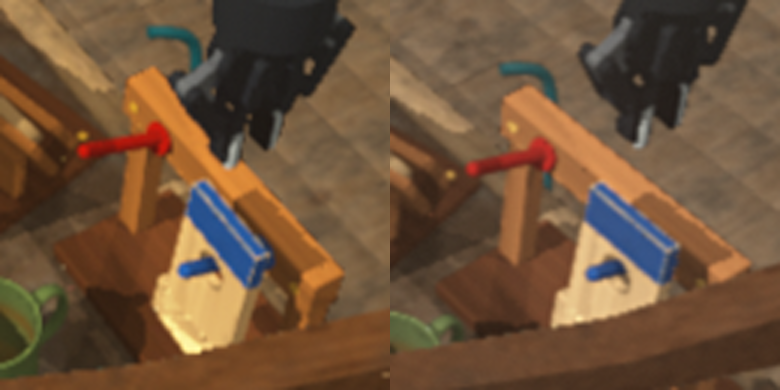

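View pics/q_wrist.png

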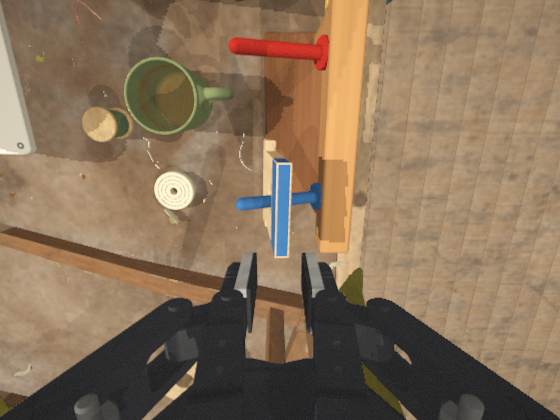

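The blue pattern now hangs on the blue peg, with the tip at about (370,290) showing in front of the plate. Next is red.

```bash
python3 - <<'E'
from h import *
R=toolR(patframe(np.radians(13.5),np.radians(30)))
plan(np.array([.436,.159,.1665])-R[:,2]*.09,R,10)
E
```

```text
dist 0.30984677827600515 ang 32.368204607420026 time 9.6
2.84 -0.96 0.78 -2.95 0.36 -1.29; 2.86 -0.94 0.75 -2.95 0.36 -1.29; 2.87 -0.91 0.72 -2.95 0.36 -1.29; 2.89 -0.88 0.69 -2.95 0.36 -1.29; 2.90 -0.85 0.67 -2.95 0.36 -1.29
2.92 -0.82 0.64 -2.95 0.36 -1.29; 2.93 -0.79 0.62 -2.95 0.36 -1.29; 2.95 -0.75 0.60 -2.95 0.36 -1.29; 2.96 -0.72 0.58 -2.95 0.36 -1.29; 2.97 -0.68 0.56 -2.95 0.36 -1.29
```

```bash
python3 -m pendant '2.8 -1 0.7 -3 0.4 -1.3; 2.9 -0.9 0.7 -3 0.4 -1.3; 2.9 -0.9 0.7 -3 0.4 -1.3; 2.9 -0.9 0.7 -3 0.4 -1.3; 2.9 -0.9 0.7 -3 0.4 -1.3' 60; python3 -m pendant '2.9 -0.8 0.6 -2.9 0.4 -1.3; 2.9 -0.8 0.6 -2.9 0.3 -1.3; 2.9 -0.8 0.6 -2.9 0.3 -1.3; 3 -0.7 0.6 -2.9 0.3 -1.3; 3 -0.7 0.6 -2.9 0.3 -1.2'; python3 - <<'E'
from h import *
R=toolR(patframe(np.radians(13.5),np.radians(30)))
f=grab("wrist","r1.png")
import pickle;pickle.dump(f,open("f5.pkl","wb"))
plan(np.array([.436,.159,.1665])-R[:,2]*.09,R,1)
s=readout.sense();print(s["tcp_pos"])
cv2.imwrite("pics/r1z.png",cv2.resize(f["pixels"][130:380,220:340],None,fx=2.4,fy=2.4,interpolation=2))
for q in ([.4264,.1962,.1658],[.4454,.1209,.1658]): print(proj(f,np.array(q)))
E
```

```text
time: 10.1
tcp_pos: [0.4385, 0.0087, 0.2821]
eef_rot: [1.966, 2.218, 0.319]
wrist_force: [0.2, 1.0, 0.3]
opening: 0.597
time: 10.6
tcp_pos: [0.3892, 0.15, 0.2434]
eef_rot: [1.711, 2.169, 0.584]
wrist_force: [1.0, -0.7, 0.7]
opening: 0.601
dist 0.008247719526945052 ang 0.410051796641937 time 10.65
-0.54 0.62 -0.04 -0.10 -0.40 0.03
[0.38591703 0.15255977 0.24105411]
(np.float64(281.63690238881605), np.float64(170.79870255460492))
(np.float64(282.37466306607797), np.float64(258.5457582650808))
```

View pics/r1.png

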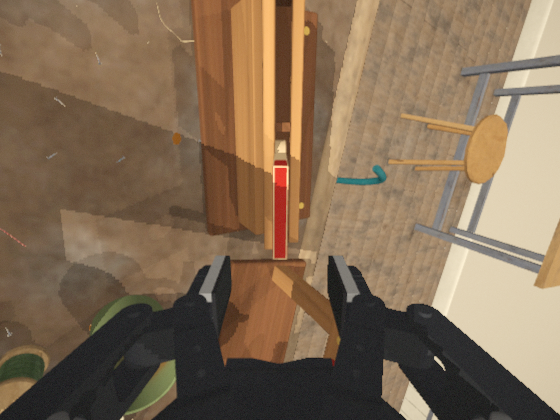

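View pics/r1z.png

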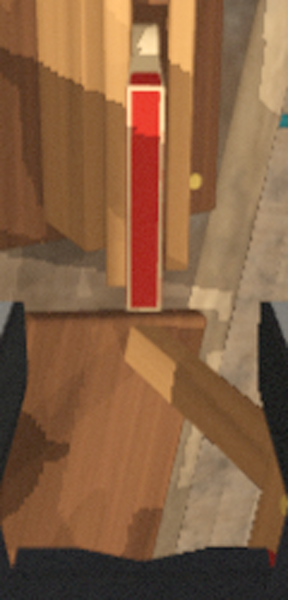

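```bash
python3 - <<'E'
import pickle
from h import *
f=pickle.load(open("f5.pkl","rb"))
for z in (.160,.165,.168,.172):
    a=onz(f,280.8,166,z);b=onz(f,280.6,259,z);print(z,np.linalg.norm(a-b),(a+b)/2,np.degrees(np.arctan2(b[0]-a[0],a[1]-b[1])))
S=pickle.load(open("f1.pkl","rb"))["scene"]
print(tri([(f,280.8,166),(S,274.4,213.6)]),tri([(f,280.6,259),(S,295.6,230)]))
s=readout.sense();R0=Ro.from_rotvec(s["eef_rot"]).as_matrix()
for m in ([.4358,.1565,.1665],[.4358,.1565,.169]): print(R0.T@(np.array(m)-s["tcp_pos"]))
E
```

```text
0.16 0.08387961030383842 [0.43800077 0.15874423 0.16      ] 13.407900672014504
0.165 0.08185353206895893 [0.43471572 0.15995714 0.165     ] 13.407900672014527
0.168 0.0806378851280312 [0.43274469 0.16068488 0.168     ] 13.407900672014529
0.172 0.07901702254012759 [0.43011664 0.16165521 0.172     ] 13.4079006720145
(array([0.42690945, 0.19967269, 0.16253067]), [np.float64(0.00015291377563749753), np.float64(0.00015291377563739675)]) (array([0.44394848, 0.12029366, 0.1653325 ]), [np.float64(1.932980663070561e-05), np.float64(1.9329806630768643e-05)])
[-0.00843367  0.00567936  0.08921194]
[-0.00841934  0.00692553  0.08704472]
```

```bash
python3 - <<'E'
from h import *
s=readout.sense();R0=Ro.from_rotvec(s["eef_rot"]).as_matrix()
print(R0.T@(np.array([.4340,.1601,.1668])-s["tcp_pos"]))
E
```

```text
[-0.00450775  0.00504222  0.08852546]
```

Offset is −0.45, +0.5 and 8.85 cm. I'll go 2.9 cm below the top, so 11.7 cm along the tool.

```bash
python3 -m pendant '-0.5 0.5 1 0 -0.4 0; 0 0 2.5 0 0 0; 0 0 2.5 0 0 0; 0 0 2.5 0 0 0; 0 0 1.5 0 0 0'; python3 -m pendant '0 0 1.2 0 0 0; 0 0 0.5 0 0 0; 0 0 0 0 0 0; 0 0 0 0 0 0; 0 0 0 0 0 0'; python3 - <<'E'
from h import *
f=grab("wrist","r2.png")
s=readout.sense();R0=Ro.from_rotvec(s["eef_rot"]).as_matrix()
print(R0.T@(np.array([.4340,.1601,.1668])-s["tcp_pos"]))
for z in (-.029,):
  for v in (216,362):
    o,d=ray(f,279.5,v);o=R0.T@(o-s["tcp_pos"]);d=R0.T@d;print((o+d*(z-o[2])/d[2]).round(4))
E
```

```text
time: 11.15
tcp_pos: [0.4445, 0.156, 0.1574]
eef_rot: [1.714, 2.166, 0.571]
wrist_force: [-0.2, -0.6, 0.3]
opening: 0.602
time: 11.65
tcp_pos: [0.4523, 0.1584, 0.1453]
eef_rot: [1.712, 2.164, 0.575]
wrist_force: [0.2, 0.6, -0.4]
opening: 0.601
[ 0.00573215 -0.00442586 -0.02725785]
[ 0.0391  0.0002 -0.029 ]
[-0.0356  0.0003 -0.029 ]
```

View pics/r2.png

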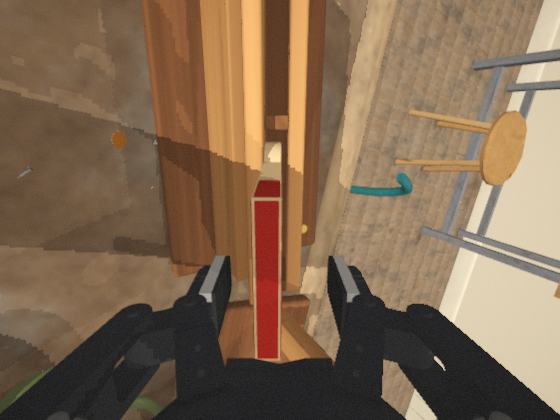

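```bash
python3 - <<'E'
from h import *
f=grab("wrist")
im=f["pixels"];cv2.imwrite("pics/r2z.png",cv2.resize(im[170:370,230:310],None,fx=3,fy=3,interpolation=2))
s=readout.sense();R0=Ro.from_rotvec(s["eef_rot"]).as_matrix();print(s["tcp_pos"])
for z in (-.025,-.029):
  for u,v in ((267,199),(267,359)):
    o,d=ray(f,u,v);o=R0.T@(o-s["tcp_pos"]);d=R0.T@d;print((o+d*(z-o[2])/d[2]).round(4))
E
```

```text
[0.45223815 0.15851084 0.14533389]
[ 0.0452 -0.005  -0.025 ]
[-0.0378 -0.0059 -0.025 ]
[ 0.0463 -0.0048 -0.029 ]
[-0.0339 -0.0057 -0.029 ]
```

View pics/r2z.png

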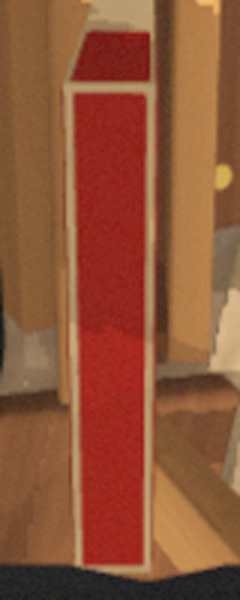

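```bash
python3 -m pendant '0.3 -0.3 0 0 0 0; 0.3 -0.2 0.1 0 0 0; 0 0 0 0 0 0; 0 0 0 0 0 0; 0 0 0 0 0 0'; python3 -m pendant '0 0 0 0 0 0; 0 0 0 0 0 0; 0 0 0 0 0 0; 0 0 0 0 0 0; 0 0 0 0 0 0' 0 60;  python3 - <<'E'
from h import *
f=grab("wrist","r3.png");s=readout.sense();print(s["opening"],s["wrist_force"])
E
```

```text
time: 12.25
tcp_pos: [0.4471, 0.1636, 0.1414]
eef_rot: [1.712, 2.165, 0.574]
wrist_force: [0.2, -0.3, 0.2]
opening: 0.599
time: 12.75
tcp_pos: [0.4473, 0.1635, 0.1416]
eef_rot: [1.712, 2.165, 0.575]
wrist_force: [0.1, -0.1, 2.0]
opening: 0.135
0.1298484928524836 [-0.12871779 -0.02715173  1.55210987]
```

View pics/r3.png

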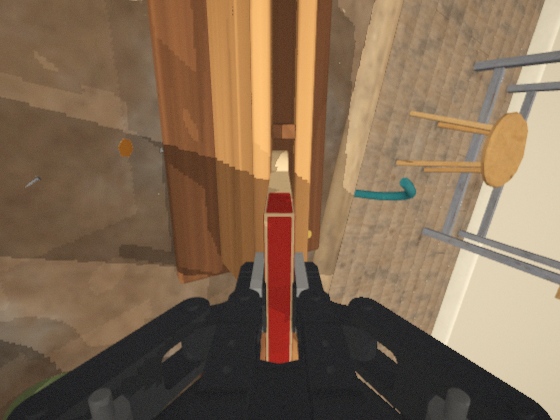

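```bash
python3 -m pendant '0 0 -0.4 0 0 0; 0 0 -1 0 0 0; 0 0 -2 0 0 0; 0 0 -2.5 0 0 0; 0 0 -2.5 0 0 0'; python3 -m pendant '0 0 -2.5 0 0 0; 0 0 -2.5 0 0 0; 0 0 -1.6 0 0 0; 0 0 0 0 0 0; 0 0 0 0 0 0'; python3 - <<'E'
from h import *
f=grab("wrist","r4.png");s=readout.sense();print(s["tcp_pos"],s["opening"],s["wrist_force"])
plan([.405,-.005,.290],toolR(patframe(0,0)),5)
E
```

```text
time: 13.3
tcp_pos: [0.4053, 0.1538, 0.2145]
eef_rot: [1.713, 2.166, 0.573]
wrist_force: [0.5, 0.3, -2.3]
opening: 0.132
time: 13.8
tcp_pos: [0.374, 0.1465, 0.2708]
eef_rot: [1.713, 2.166, 0.573]
wrist_force: [-0.6, 0.3, -2.6]
opening: 0.132
[0.37402469 0.14656778 0.27030111] 0.12871068521906073 [-0.45370318 -0.72226802 -3.14779959]
dist 0.1559496920252813 ang 32.49322709550798 time 13.85
-3.09 0.11 -0.38 5.92 -0.67 2.61; -3.09 0.21 -0.36 5.92 -0.67 2.61; -3.08 0.32 -0.36 5.92 -0.67 2.61; -3.07 0.42 -0.36 5.92 -0.67 2.61; -3.05 0.52 -0.37 5.92 -0.67 2.61
```

View pics/r4.png

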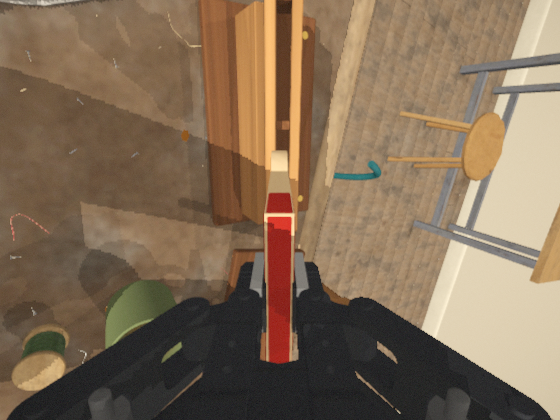

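```bash
python3 -m pendant '-3.1 -0.2 -0.4 5.9 -0.7 2.6; -3.1 0 -0.4 5.9 -0.7 2.6; -3.1 0.2 -0.4 5.9 -0.7 2.6; -3.1 0.3 -0.4 5.9 -0.7 2.6; -3.1 0.4 -0.4 5.9 -0.7 2.6';python3 -m pendant '0 0 0 0 0 0;0 0 0 0 0 0;0 0 0 0 0 0;0 0 0 0 0 0;0 0 0 0 0 0'; python3 - <<'E'
from h import *
f={n:grab(n,f"t_{n}.png") for n in("scene","side","wrist")}
s=readout.sense();print(s["tcp_pos"])
W=f["wrist"];h,sa,v=cv2.split(cv2.cvtColor(W["pixels"],cv2.COLOR_BGR2HSV))
m=((h<6)|(h>174))&(sa>170)&(v>60)
k=np.zeros_like(m);k[:380,308:470]=m[:380,308:470]
p=np.argwhere(k)[:,::-1];lo=p[:,0].min();hi=p[:,0].max()
rod=p[(p[:,0]>lo+2)&(p[:,0]<lo+.65*(hi-lo))]
vx,vy,cx,cy=cv2.fitLine(rod.astype(np.float32),cv2.DIST_L2,0,.01,.01).ravel()
l=lambda u:cy+(u-cx)*vy/vx
wd=np.median([np.sum(rod[:,0]==u) for u in np.unique(rod[:,0])])
print(lo,hi,l(lo),"width",wd,"axis s80",onz(W,lo+wd/2,l(lo+wd/2),.2074).round(4),"s40",onz(W,(lo+hi)/2,l((lo+hi)/2),.195).round(4))
plan([.435,-.005,.242],toolR(patframe(0,0)),1)
cv2.imwrite("pics/tz.png",np.hstack([cv2.resize(f["scene"]["pixels"][200:330,290:420],(390,390),interpolation=2),cv2.resize(f["side"]["pixels"][190:320,290:420],(390,390),interpolation=2)]))
E
```

```text
time: 14.35
tcp_pos: [0.3973, -0.0088, 0.2891]
eef_rot: [2.224, 2.219, -0.005]
wrist_force: [0.9, -0.3, -2.1]
opening: 0.131
time: 14.85
tcp_pos: [0.3963, -0.0067, 0.2902]
eef_rot: [2.217, 2.219, 0.002]
wrist_force: [0.2, -0.0, -2.2]
opening: 0.131
[ 0.39662385 -0.00699651  0.29018596]
345 436 215.28710564540322 width 14.0 axis s80 [ 0.456  -0.0052  0.2074] s40 [ 0.4916 -0.0048  0.195 ]
dist 0.06163280246151824 ang 0.29944528986972907 time 15.0
0.21 3.82 4.84 0.26 0.15 0.03
```

View pics/tz.png

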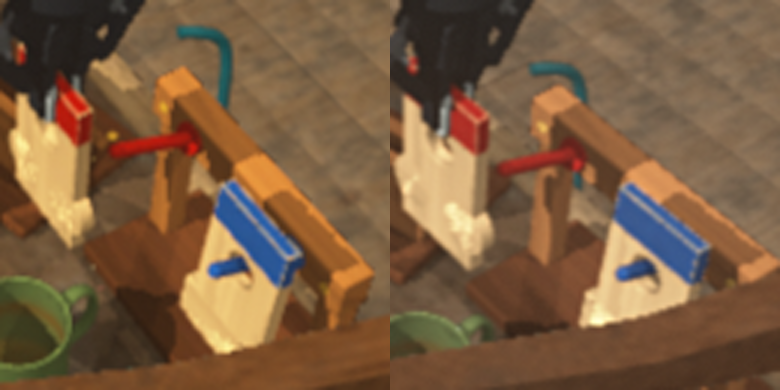

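View pics/t_wrist.png

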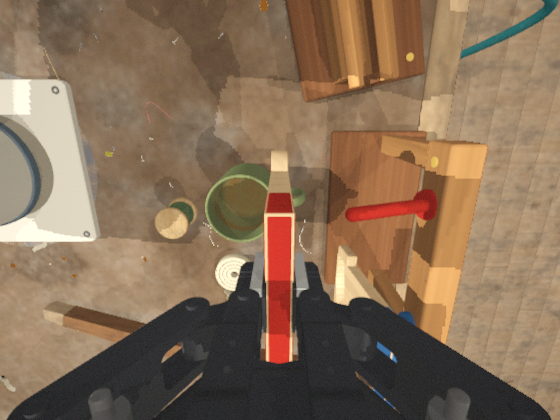

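```bash
python3 -m pendant '0.2 0.9 1.0 0.2 0 0; 0 1.0 1.0 0 0 0; 0 1.0 1.0 0 0 0; 0 0.9 1.0 0 0 0; 0 0 0.8 0 0 0'; python3 -m pendant '0 0 0 0 0 0; 0 0 0 0 0 0; 0 0.7 0.3 0 0 0; 0 0.7 0.2 0 0 0; 0 0.7 0.3 0 0 0'; python3 - <<'E'
from h import *
f={n:grab(n,f"v_{n}.png") for n in("scene","side","wrist")}
s=readout.sense();print(s["tcp_pos"],s["wrist_force"])
cv2.imwrite("pics/vz.png",np.hstack([cv2.resize(f["scene"]["pixels"][200:330,290:420],(390,390),interpolation=2),cv2.resize(f["side"]["pixels"][190:320,290:420],(390,390),interpolation=2)]))
E
```

```text
time: 15.5
tcp_pos: [0.436, -0.0056, 0.2402]
eef_rot: [2.221, 2.221, -0.004]
wrist_force: [-1.4, 0.3, -1.8]
opening: 0.131
time: 16.0
tcp_pos: [0.4568, -0.0056, 0.234]
eef_rot: [2.22, 2.219, -0.002]
wrist_force: [0.6, -0.7, -1.7]
opening: 0.131
[ 0.45632953 -0.00557875  0.23348283] [-0.10071433  0.68545611 -1.96794147]
```

View pics/vz.png

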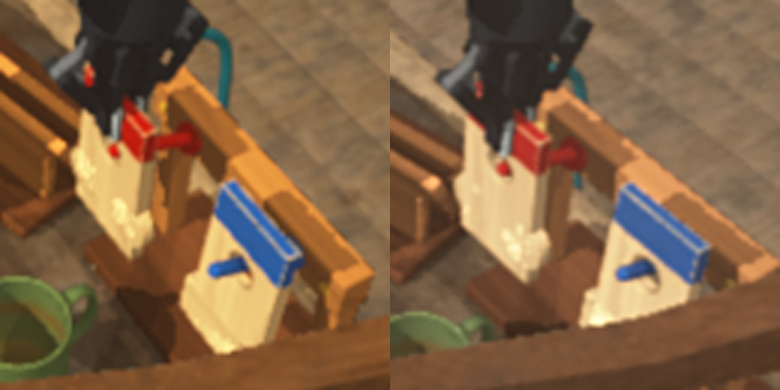

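```bash
python3 -m pendant '0 0.7 0.2 0 0 0; 0 0.7 0.3 0 0 0; 0 0.7 0.2 0 0 0; 0 0.7 0.3 0 0 0; 0 0.5 0.2 0 0 0'; python3 -m pendant '0 0 0.3 0 0 0; 0 0 0.2 0 0 0; 0 0 0 0 0 0; 0 0 0 0 0 0; 0 0 0 0 0 0'; python3 - <<'E'
from h import *
f={n:grab(n) for n in("scene","side")}
s=readout.sense();print(s["tcp_pos"],s["wrist_force"])
cv2.imwrite("pics/xz.png",np.hstack([cv2.resize(f["scene"]["pixels"][200:330,290:420],(390,390),interpolation=2),cv2.resize(f["side"]["pixels"][190:320,290:420],(390,390),interpolation=2)]))
E
```

```text
time: 16.65
tcp_pos: [0.4896, -0.0056, 0.2214]
eef_rot: [2.221, 2.22, -0.003]
wrist_force: [-0.2, 0.7, -1.8]
opening: 0.13
time: 17.15
tcp_pos: [0.4889, -0.0056, 0.2171]
eef_rot: [2.22, 2.22, -0.002]
wrist_force: [-0.2, 0.3, -1.7]
opening: 0.131
[ 0.48895477 -0.00565276  0.21708805] [-0.62767284  0.05193246 -2.41758835]
```

View pics/xz.png

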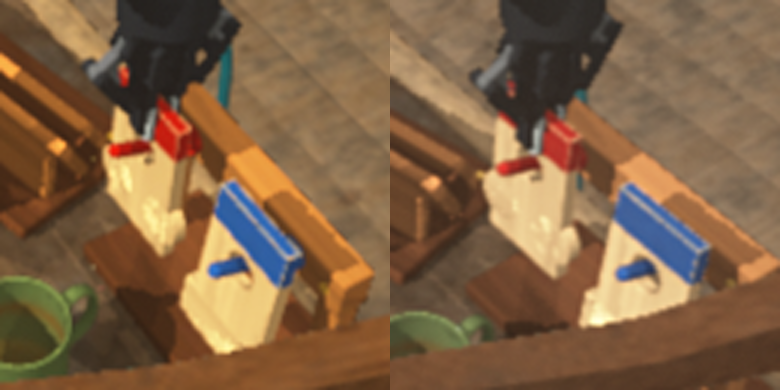

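```bash
python3 -m pendant '0 0 0.1 0 0 0; 0 0 0 0 0 0; 0 0 0 0 0 0; 0 0 0 0 0 0; 0 0 0 0 0 0' 28; python3 -m pendant '0 0 -0.5 0 0 0; 0 0 -1 0 0 0; 0 0 -2 0 0 0; 0 0 -3 0 0 0; 0 0 -4 0 0 0'; python3 -m pendant '0 0 0 0 0 0; 0 0 0 0 0 0; 0 0 0 0 0 0; 0 0 0 0 0 0; 0 0 0 0 0 0';python3 -m pendant '0 0 0 0 0 0; 0 0 0 0 0 0; 0 0 0 0 0 0; 0 0 0 0 0 0; 0 0 0 0 0 0'; python3 - <<'E'
from h import *
f={n:grab(n,f"y_{n}.png") for n in("scene","side","wrist")}
import pickle;pickle.dump(f,open("f9.pkl","wb"))
cv2.imwrite("pics/yz.png",np.hstack([cv2.resize(f["scene"]["pixels"][200:330,290:420],(390,390),interpolation=2),cv2.resize(f["side"]["pixels"][190:320,290:420],(390,390),interpolation=2)]))
E
```

```text
time: 17.75
tcp_pos: [0.489, -0.0056, 0.2159]
eef_rot: [2.221, 2.22, -0.003]
wrist_force: [1.0, -1.1, 0.3]
opening: 0.277
time: 18.25
tcp_pos: [0.4884, -0.0052, 0.3218]
eef_rot: [2.222, 2.221, -0.004]
wrist_force: [0.8, 0.2, -0.2]
opening: 0.279
time: 18.75
tcp_pos: [0.4887, -0.0053, 0.3202]
eef_rot: [2.221, 2.221, -0.004]
wrist_force: [0.8, -0.7, -0.7]
opening: 0.281
time: 19.25
tcp_pos: [0.489, -0.0054, 0.3208]
eef_rot: [2.221, 2.22, -0.003]
wrist_force: [0.5, -0.0, -0.3]
opening: 0.282
```

View pics/yz.png

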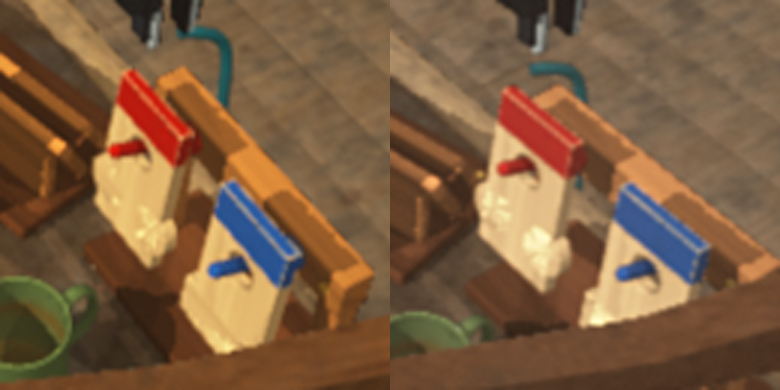

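View pics/y_wrist.png

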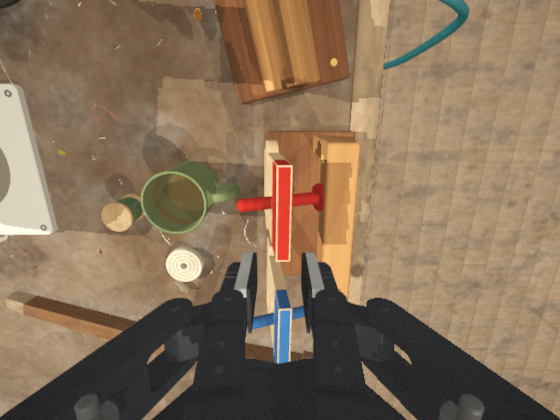

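```bash
python3 -m pendant '0 0 -2 0 0 0; 0 0 -2 0 0 0; 0 0 -2 0 0 0; 0 0 0 0 0 0; 0 0 0 0 0 0';python3 -m pendant '0 0 0 0 0 0; 0 0 0 0 0 0; 0 0 0 0 0 0; 0 0 0 0 0 0; 0 0 0 0 0 0'; python3 - <<'E'
from h import *
import pickle
a=pickle.load(open("f9.pkl","rb"));b={n:grab(n,f"zz_{n}.png") for n in("scene","side","wrist")}
pickle.dump(b,open("f10.pkl","wb"))
f0=pickle.load(open("f0.pkl","rb"))
for n in("scene","side"):
    d=cv2.absdiff(a[n]["pixels"],b[n]["pixels"]).max(2); print(n,"rack diff px",(d[235:330,315:430]>40).sum())
    h,s,v=cv2.split(cv2.cvtColor(b[n]["pixels"],cv2.COLOR_BGR2HSV));
    for q in(f0[n],b[n]):
        h,s,v=cv2.split(cv2.cvtColor(q["pixels"],cv2.COLOR_BGR2HSV));m=(h>40)&(h<75)&(s>70);k=np.zeros_like(m);k[280:340,270:328]=m[280:340,270:328];p=np.argwhere(k);print(n,"mug",p.mean(0),len(p))
im=b["wrist"]["pixels"];cv2.imwrite("pics/ww.png",cv2.resize(im[100:380,200:400],None,fx=2.1,fy=2.1,interpolation=2))
cv2.imwrite("pics/zs.png",np.hstack([cv2.resize(b["scene"]["pixels"][215:315,315:400],(390,459),interpolation=2),cv2.resize(b["side"]["pixels"][210:310,310:395],(390,459),interpolation=2)]))
E
```

```text
time: 19.9
tcp_pos: [0.4891, -0.0053, 0.3807]
eef_rot: [2.22, 2.22, -0.002]
wrist_force: [-0.1, 0.2, -0.3]
opening: 0.281
time: 20.4
tcp_pos: [0.489, -0.0052, 0.3807]
eef_rot: [2.221, 2.22, -0.003]
wrist_force: [-0.3, 0.4, 0.1]
opening: 0.278
scene rack diff px 19
scene mug [nan nan] 0
scene mug [nan nan] 0
side rack diff px 17
side mug [nan nan] 0
side mug [nan nan] 0<stdin>:10: RuntimeWarning: Mean of empty slice.
  ret = um.true_divide(
```

View pics/ww.png

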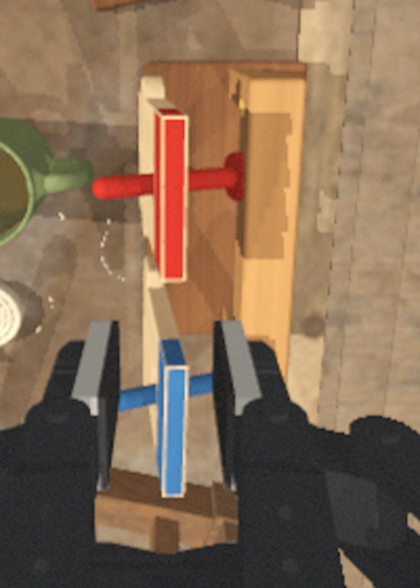

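View pics/zs.png

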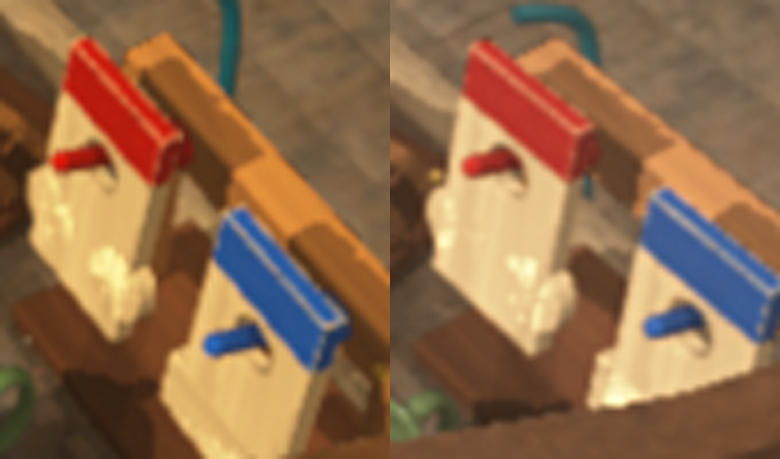

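```bash
python3 - <<'E'
from h import *
import pickle
b=pickle.load(open("f10.pkl","rb"));W=b["wrist"]
t=onz(W,200+173/2.1,100+195/2.1,.237);l=onz(W,200+152/2.1,100+85/2.1,.12)
print("red top",t,"lobe",l,"tilt",np.degrees(np.arctan2(t[0]-l[0],.117)))
tb=onz(W,200+174/2.1,100+430/2.1,.237);lb=onz(W,200+160/2.1,100+285/2.1,.125)
print("blue top",tb,"foot",lb,"tilt",np.degrees(np.arctan2(tb[0]-lb[0],.112)))
f0=pickle.load(open("f0.pkl","rb"))
for n in("scene","side"):
    d=cv2.absdiff(f0[n]["pixels"],b[n]["pixels"]).max(2);print(n,"mug region diff",(d[290:330,272:320]>40).sum())
s=readout.sense();print(s["time"],s["wrist_force"])
E
```

```text
red top [ 0.49249029 -0.00166274  0.237     ] lobe [0.48014093 0.03979809 0.12      ] tilt 6.02526602637925
blue top [ 0.49358425 -0.13331575  0.237     ] foot [ 0.4849629  -0.09573881  0.125     ] tilt 4.401737638350151
scene mug region diff 0
side mug region diff 0
20.55 [ 0.38820725 -0.81287454  0.36683393]
```

Both patterns hang about 4–6° from upright. They haven't moved between pictures, the mug's pixels are unchanged, and the gripper is clear, so I'll hand in.

```bash
python3 -c "
from cell import close_job
print(close_job())"
```

```text
the job is handed in; nothing more can be done
None
```

I drew both patterns out of the stand and hung them by their holes on the pegs of their own colour. I handed the job in at about 20.6 s of the 67 s allowed.

**Last checks before handing in:**
- **Hanging:** in both fixed views each peg tip shows through its hole. Each plate was released at about 49 mm from the beam along its peg.
- **Upright:** measured from the wrist picture, red leans about 6° and blue about 4°, against a limit of 25°. I assumed heights for this, so these are rough.
- **Still:** two pairs of pictures about a second apart differed by only 17–19 pixels around the rack. I put those down to the gripper's shadow moving.
- **Mug:** its part of the image is unchanged from the start in both fixed views. My first mug check, a colour mask, found no pixels and told me nothing, so I compared the pictures directly.
- **Robot:** the gripper is about 14 cm above the patterns and touching nothing, with the wrist force near zero.

**Disagreements:**
- **Red grasp position:** my first estimate was about 5 mm off because the arm was still settling. I corrected it from a second wrist picture before gripping.
- **Side view of the red peg:** it disagreed by about 1 cm in one picture, probably because the held pattern hid part of the peg. I left that reading out.

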